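Touch-dry check on the drying rack

TASK

Check whether the oil on the longest of the four wooden blocks on the drying rack has dried: rest the fingertips lightly on its upper face, near the middle, for a moment, then lift away without shifting or picking it up. Then press the larger of the two buttons on the bench timer down and let it come back up, to start the next drying period. Touch none of the other blocks, leave the smaller button alone, and disturb nothing else on the worktop.

Things in the scene. Friction and masses are not known exactly. Their poses are not given: they have to be found in the camera images.
- block_long: The block to touch: the longest and thickest of the four, plain wood, 30 x 120 x 30 mm (x, y, z), loose, about 60 g, lying across the rack's slats (length within 10 degrees of the rack's x); origin at the centre of its underside, y along its length, z up. Its upper face is 30 mm above its origin. Harder than 15 N is too hard.
- block_medium: Not to be touched: plain wooden block 38 x 85 x 19 mm, loose, lying across the rack's slats (length within 10 degrees of the rack's x); origin at the centre of its underside, y along its length, z up. 
- block_square: Not to be touched: plain wooden block 50 x 55 x 18 mm, loose, lying across the rack's slats (length within 10 degrees of the rack's x); origin at the centre of its underside, y along its length, z up. 
- block_short: Not to be touched: plain wooden block 45 x 62 x 22 mm, loose, lying across the rack's slats (length within 10 degrees of the rack's x); origin at the centre of its underside, y along its length, z up. 
- rack: Drying rack, fixed to the worktop: plywood deck 160 x 340 mm (x, y) with four slats along y, on soft rubber feet. Origin on the worktop under its centre; slat tops 36 mm above it. The blocks lie about 80 mm apart along y, in any order. Pressed beyond about 1 N the deck sinks about 0.7 mm per newton, at most 10 mm, and springs back.
- timer: Bench timer, fixed to the worktop: grey case 95 x 140 x 30 mm (x, y, z) with a dark display in the half at +x and two round white buttons in black collars in the half at -x. Origin at the centre of its underside, z up.
- big_button_top (a point): Centre of the top of the larger button (32 mm across, in a 48 mm collar whose top is 10 mm below it), at (-18, 36, 52) mm in the timer's frame. It is pressed straight down, against a spring of 1.5 N at first and 5 N fully down.
- big_button (a joint): Travel of the larger button in m: 0 up, 0.006 fully down. Counts as pressed beyond 0.004.
- small_button_top (a point): Centre of the top of the smaller button (16 mm across), at (-18, -40, 51) mm in the timer's frame; not to be pressed.
- small_button (a joint): Travel of the smaller button in m: 0 up, 0.005 fully down.
- mug: White mug, 84 mm across, 123 mm with its handle, 91 mm high, behind the work. Bystander, loose. Origin at the centre of its underside.
- wax_tin: Round wax tin, 86 mm across, 42 mm high, behind the work. Bystander, loose. Origin at the centre of its underside.
- paint_brush: Paint brush lying at the left, 49 x 221 x 15 mm. Bystander, loose. Origin at the centre of its underside.
- tape_measure: Tape measure, 38 x 62 x 54 mm, at the left rear. Bystander, loose. Origin at the centre of its underside.
- pencil: Pencil lying at the left, 14 x 165 x 7 mm. Bystander, loose. Origin at the centre of its underside.
Mind the look-alikes: they are no part of the job. Of the things shaped like the block_long, the wood one is meant.

How it is judged (in metres and radians):
On the way, in this order (a step that is already met when the one before it is completed fails the run):
1. the fingertips rest on the upper face of the longest block, near its middle (contact force between the fingers and block_long above 0.4 N and horizontal distance between the grasp point and block_long below 0.03 m and z of the grasp point in the frame of block_long above 0.034 m), for 0.15 s.
2. the larger button is pressed down (value of joint big_button above 0.004 m), for 0.05 s.
At the end, for the whole second after the job is handed in: Both buttons are up (within 1 mm), all four blocks rest within 6 mm of where they started, and the mug, wax tin, paint brush, tape measure and pencil are within 20 mm of where they started (value of joint each of big_button, small_button below 0.001 m and distance of each of block_long, block_medium, block_square, block_short from where it was at the start of the episode below 0.006 m and linear speed of block_long below 0.01 m/s and distance of each of mug, wax_tin, paint_brush, tape_measure, pencil from where it was at the start of the episode below 0.02 m); the robot touches nothing.
It fails at once if the longest block is pressed harder than 15 N (contact force between the fingers and block_long above 15 N).
It fails at once if the longest block is lifted more than 8 mm off the slats or shifted more than 15 mm (z of block_long in the frame of rack above 0.044 m or distance of block_long from where it was at the start of the episode above 0.015 m).
It fails at once if another block is touched (contact force between any of the fingers, the arm and block_medium above 0.5 N or contact force between any of the fingers, the arm and block_square above 0.5 N or contact force between any of the fingers, the arm and block_short above 0.5 N).
It fails at once if the smaller button is pressed (more than 1 mm) (value of joint small_button above 0.001 m).
It fails at once if a bystander is moved more than 20 mm (distance of any of mug, wax_tin, paint_brush, tape_measure, pencil from where it was at the start of the episode above 0.02 m).
It also fails if it takes over 42 s, if anything falls off the work surface, if the arm or the gripper's body presses on something with over 40 N, if the wrist force passes 120 N, or if a joint passes its speed limit or range.

ROBOT

A 6-joint arm with a two-finger parallel gripper is mounted at the origin on a cart in front of the work surface, level with it; the furniture and walls round the work are solid. World frame = base frame: x ahead of the robot, y to its left, z up, the work surface at z = 0. Lengths are in mm, angles in rad, forces in N, time in s.
With the tool pointing down it reaches from about 400 to 825 mm from the base axis. Payload 7 kg.
Tool frame: the origin (TCP) lies at the very end of the fingers, on their centre line; the grasp point (between the pads) lies 19 mm behind it; z points along the fingers, y is the line along which they close (so a half turn about z gives the same grasp; the last joint's range is limited). The gripper opens to 88 mm and grips with 3 to 60 N. Pads are 19 mm wide; open, the fingers measure 130 mm over their backs; the gripper's body (78 mm by 193 mm) begins 47 mm behind the grasp point.
Start: joints at [-0.925, 0.359, 0.012, 0, -1.224, -0.288], TCP at [236.367, -632.239, 195.961] pointing down, gripper open.
Joint ranges: [-3.07, 3.07], [-1.43, 2.12], [-1.02, 1.25], [-3.03, 1.67], [-3.05, -0], [-3.03, 3.03]. Speed limits (rad/s): [2.39, 2.39, 3.01, 3.14, 3.14, 3.14].

INTERFACE

Orientations are given as a unit quaternion [x, y, z, w].
In Python, from plant import bot gives the robot as it stands. Calls block until the motion is done:
- bot.move_ptp(position, orientation): joint-space move of the TCP to a pose.
- bot.line_to(position, velocity=150, ori=None): straight line of the TCP; ori=None keeps the orientation; velocity is the mean speed in mm/s.
- bot.move_joints(angles): joint-space move.
- bot.move_gripper(opening, force=None): finger opening in mm; force is the grip in N (None keeps the last); returns when the fingers have stopped.
- bot.pause(seconds).
- bot.solve_ik(position, orientation): joint angles nearest the present ones, or None.
- bot.read_state(): the state.
- bot.camera(name): name is "scene" or "top"; returns the picture (420x560x3 uint8, red, green, blue); there is no depth.
- bot.get_calibration(name): a dict with "fx", "fy", "cx", "cy" (pixels), "view" (4x4, takes a point from world to camera coordinates). Camera axes: x right, y up, looking along -z (the intrinsics and any distortion apply to the point x, -y, -z); pixel columns grow to the right and rows downward; lengths in mm; the calibration is good to about 2 mm. A picture is of the moment at which its call begins. get_calibration takes no time and is no camera call.
A pose or a line that the arm cannot do raises bot.Unreachable and nothing moves.
- bot.close_job(): hands the job in; it is judged then, once.
The state is a dict: "t": time; "joint_pos": joint angles; "qvel": joint speeds; "tau": joint torques, N m; "tcp_pos": TCP position; "eef_rot": TCP orientation; "contact_force": force on the tool from outside, world axes, zero at the start; "moment": the same for the moment, N m; "width": finger opening in mm; "finger_force": force on a finger pad.
Only numpy, scipy, OpenCV 4.12 (cv2) and the standard library are available. Lean on these libraries where they do the work, as an engineer would, in place of code of your own. Each camera call takes 0.05 s, during which the arm holds its last target. There are 200 camera calls.

## Working session

There is one attempt and no reset: what is moved stays moved. The work goes in short steps, each a Python script; the robot and the scene stay as the last script left them, time stands still between calls to the robot, and variables do not carry over. Pictures are saved under pics/ and viewed, at most 10 in all, crops included, and the job is handed in when it is done.

```bash
mkdir -p pics; ls
python3 - <<'E'
from plant import bot
import cv2,json
for n in("scene","top"):
    cv2.imwrite(f"pics/{n}0.png",bot.camera(n)[:,:,::-1])
    c=bot.get_calibration(n);print(n,{k:(v.tolist() if hasattr(v,'tolist') else v) for k,v in c.items()})
s=bot.read_state();print(s)
E
```

```text
pics
scene {'fx': 471.04570277703823, 'fy': 471.04570277703823, 'cx': 276.29909453529666, 'cy': 210.72190142341802, 'view': [[-0.5929883030298151, -0.8051938302022471, -0.005269561087511967, 383.1647150261509], [0.33706385163807034, -0.25416477930046477, 0.9065253581020528, -244.51007588147147], [-0.7312679620964734, 0.5357827551978327, 0.4221184748905099, -865.2323876670581], [0.0, 0.0, 0.0, 1.0]]}
top {'fx': 504.5715605442995, 'fy': 504.5715605442995, 'cx': 279.80110354019, 'cy': 206.40173126667656, 'view': [[-0.003044228675643307, -0.9999946267397918, 0.0012162085821612475, 50.30481392756675], [0.9934748713020927, -0.0028857145358681343, 0.11401470406446756, -553.5493644900245], [-0.11401058180301085, 0.0015553594961971735, 0.9934783178780384, -1575.0700268175644], [0.0, 0.0, 0.0, 1.0]]}
{'t': 0.1, 'joint_pos': array([-9.24901547e-01,  3.59308255e-01,  1.11604627e-02, -2.87187299e-04,
       -1.22413384e+00, -2.88076299e-01]), 'qvel': array([-0.00074065, -0.00032535,  0.00272142,  0.00104712, -0.00093182,
        0.00014671]), 'tau': array([-1.56835187e-03, -5.84163773e+01,  2.93751007e+01,  7.01547548e+00,
        1.01401733e-02, -3.48548292e-05]), 'tcp_pos': array([ 236.18120075, -631.81007243,  195.12915513]), 'eef_rot': array([-1.77908172e-01,  9.84046804e-01,  7.23921513e-04, -2.13781462e-04]), 'contact_force': array([-0.2515753 , -0.31077734,  0.15310196]), 'moment': array([-0.00012254, -0.02659052, -0.00026612]), 'finger_force': 0.0, 'width': 87.48238984509162}
```

View pics/top0.png

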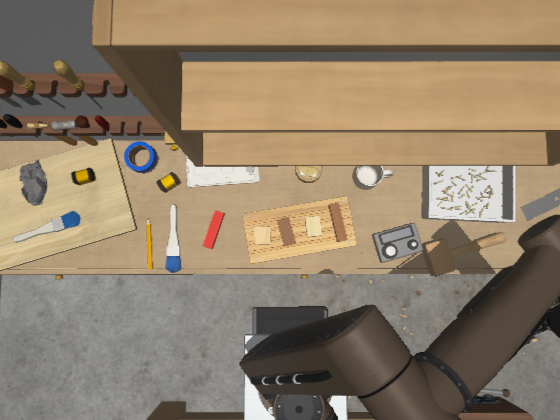

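View pics/scene0.png

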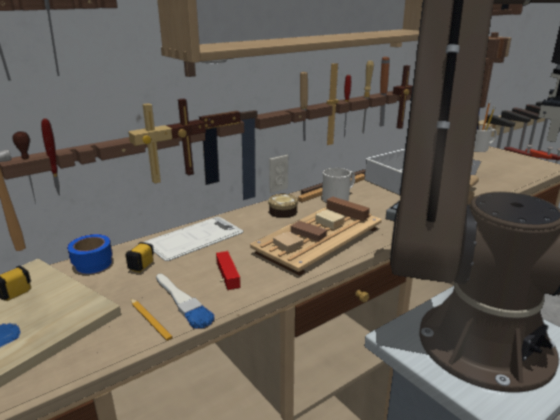

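Top view: the rack is around (299,230). The long-block candidates are:
- the dark wood block at (338,222)
- a shorter dark block at (287,231)
- pale blocks at (262,235) and (314,226)
- a red bar at (213,230), off the rack, which is a look-alike

By description (338,222) is the longest wooden one. The timer is at (398,243), with its larger button near (391,251). I'll check this in a close crop and measure.

```bash
cat > h.py <<'E'
import numpy as np,cv2
from plant import bot
def ray(n,uv,z):
    c=bot.get_calibration(n);V=np.array(c["view"]);R,t=V[:3,:3],V[:3,3]
    d=R.T@np.array([(uv[0]-c["cx"])/c["fx"],-(uv[1]-c["cy"])/c["fy"],-1]);o=-R.T@t
    return o+d*(z-o[2])/d[2]
def pix(n,p):
    c=bot.get_calibration(n);V=np.array(c["view"]);q=V[:3,:3]@np.array(p,float)+V[:3,3]
    return np.array([c["cx"]+c["fx"]*q[0]/-q[2],c["cy"]-c["fy"]*q[1]/-q[2]])
E
python3 - <<'E'
from h import *
im=cv2.imread("pics/top0.png");hsv=cv2.cvtColor(im,cv2.COLOR_BGR2HSV)
def cont(m,box,z,amin):
    u0,u1,v0,v1=box;k=np.zeros_like(m);k[v0:v1,u0:u1]=m[v0:v1,u0:u1]
    for c in cv2.findContours(k,cv2.RETR_LIST,cv2.CHAIN_APPROX_NONE)[0]:
        if cv2.contourArea(c)<amin: continue
        w=np.array([ray("top",p[0],z)[:2] for p in c],np.float32);(r)=cv2.minAreaRect(w)
        print(cv2.contourArea(c),np.mean(c[:,0],0).round(1),[np.round(x,1) for x in r], cv2.boxPoints(r).round(0).tolist())
dark=cv2.inRange(hsv,(0,60,30),(20,255,135))
print("dark");cont(dark,(240,360,195,265),66,60)
white=cv2.inRange(hsv,(0,0,190),(180,50,255))
print("white");cont(white,(370,425,222,265),52,8)
gray=cv2.inRange(hsv,(0,0,0),(180,60,255))
print("case");cont(gray,(365,430,215,270),30,300)
crop=im[190:270,240:430];cv2.imwrite("pics/crop1.png",cv2.resize(crop,None,fx=4,fy=4,interpolation=cv2.INTER_CUBIC))
E
```

```text
dark
white
53.0 [390.3 250.5] [array([ 412.2, -294. ]), array([24.9, 27.9]), np.float64(88.3)] [[398.0, -306.0], [426.0, -307.0], [427.0, -282.0], [399.0, -281.0]]
case
1285.5 [397.3 242.3] [array([ 439.2, -323.4]), array([ 95.6, 143.3]), np.float64(15.6)] [[374.0, -267.0], [412.0, -405.0], [505.0, -380.0], [466.0, -242.0]]
```

View pics/crop1.png

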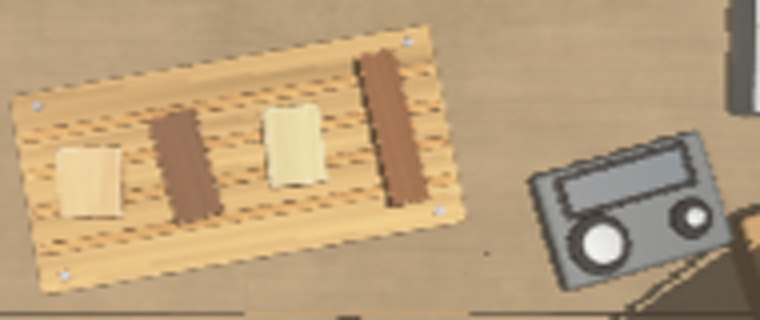

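The crop confirms it: the dark brown block at crop (393,128), full-frame (338,222), is clearly the longest. The timer's big button is at crop (601,243), and the timer pose agrees with the button to under 1 mm. Next I'll measure the block.

Run:
```python
from h import *
im=cv2.imread("pics/top0.png");hsv=cv2.cvtColor(im,cv2.COLOR_BGR2HSV)
print(hsv[222,338],hsv[222,325],hsv[231,287])
m=cv2.inRange(hsv,(0,70,80),(14,255,175));k=np.zeros_like(m);k[195:250,325:352]=m[195:250,325:352]
c=max(cv2.findContours(k,cv2.RETR_LIST,cv2.CHAIN_APPROX_NONE)[0],key=cv2.contourArea)
r=cv2.minAreaRect(np.array([ray("top",p[0],66)[:2] for p in c],np.float32));print(cv2.contourArea(c),r,cv2.boxPoints(r))
b=np.array([*r[0],66]);print("pix top",pix("top",b),"scene",pix("scene",b),"button scene",pix("scene",[412,-294,52]))
for e in cv2.boxPoints(r): print(pix("scene",[*e,66]).round())
# clutter near the timer, at z~20
for u,v in [(423,240),(440,250),(500,240)]: print(ray("top",(u,v),20).round())
crop=cv2.imread("pics/scene0.png")[170:280,240:420];cv2.imwrite("pics/crop2.png",cv2.resize(crop,None,fx=4,fy=4,interpolation=cv2.INTER_CUBIC))
```

```text
[ 13 126 168] [ 18 110 224] [ 12 109 155]
302.5 ((502.2491760253906, -131.127197265625), (117.3045883178711, 30.36627769470215), 12.632512092590332) [[ 441.6962  -129.13867]
 [ 448.3372  -158.76987]
 [ 562.8021  -133.11572]
 [ 556.16113 -103.48453]]
pix top [337.75647812 221.43103171] scene [346.71054458 204.09406179] button scene [412.07098995 204.85266522]
[362. 212.]
[369. 208.]
[332. 197.]
[326. 200.]
[ 446. -407.   20.]
[ 414. -460.   20.]
[ 445. -652.   20.]
```

View pics/crop2.png

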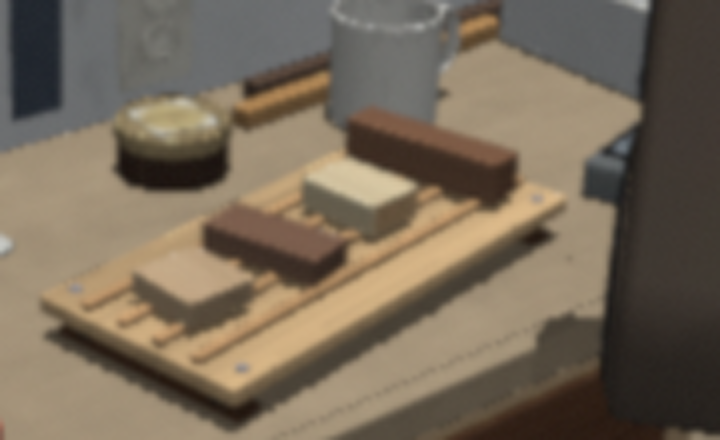

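The scene view agrees: the block's top centre is near (347,206) and the prediction was (347,204). The rectangle measures 117 x 30 mm against 120 x 30. I'll close the fingers and move above the block.

```bash
cat >> h.py <<'E'
from scipy.spatial.transform import Rotation
def down(deg):
    a=np.radians(deg);y=np.array([np.cos(a),np.sin(a),0]);z=np.array([0,0,-1.])
    return Rotation.from_matrix(np.c_[np.cross(y,z),y,z]).as_quat()
def best(p,deg):
    q0=np.array(bot.read_state()["joint_pos"]);L=[]
    for d in(deg,deg+180):
        j=bot.solve_ik(p,down(d))
        if j is not None:L.append((abs(np.array(j)-q0).max(),d))
    print(L);return down(min(L)[1])
E
python3 - <<'E'
from h import *
bot.move_gripper(0,5)
p=[502,-131,170];bot.move_ptp(p,best(p,12.6))
bot.line_to([502,-131,95],120);bot.pause(.3)
s=bot.read_state();print(s["t"],s["tcp_pos"],s["contact_force"],s["width"])
a=bot.camera("scene");b=bot.camera("top")
cv2.imwrite("pics/s2.png",a[:,:,::-1]);cv2.imwrite("pics/t2.png",b[:,:,::-1])
x=np.hstack([cv2.resize(a[120:300,220:460],(400,300)),cv2.resize(b[130:310,240:480],(400,300))])[:,:,::-1]
cv2.imwrite("pics/both2.png",x)
E
```

```text
[(np.float64(1.0483332872563647), 192.6)]
4.6417 [ 502.34736983 -130.98670549   95.5625164 ] [-0.34292772  0.66075372  0.08835786] 0.5163756813850067
```

View pics/both2.png

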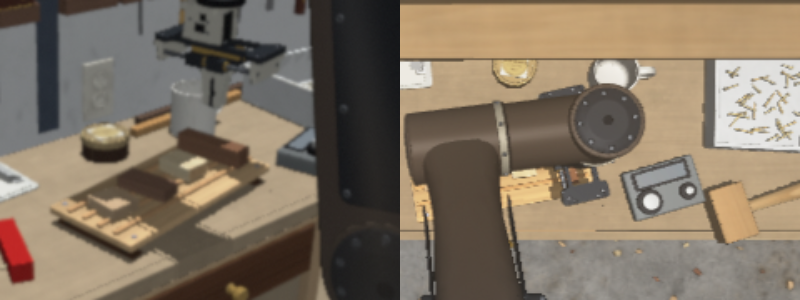

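Left: the closed fingers hang over the middle of the long block, at panel (212,100). Right: the timer is in clear view, and the brown thing beside it is a mallet at panel (733,212), clear of the big button at (651,202). I'll lower with force feedback.

```bash
cat >> h.py <<'E'
def fz(): return bot.read_state()["contact_force"][2]
E
python3 - <<'E'
from h import *
x,y=502,-131
bot.line_to([x,y,73],60);bot.pause(.3);f0=np.mean([fz(),(bot.pause(.05),fz())[1]]);print("f0",f0)
z=73
while z>56:
    z-=.7;bot.line_to([x,y,z],12);bot.pause(.08);f=fz()-f0
    print(round(z,1),round(f,2),end="; ")
    if f>2: break
bot.pause(.5);s=bot.read_state();print("\nhold",s["t"],s["tcp_pos"],s["contact_force"][2]-f0)
bot.pause(.1);print(fz()-f0)
bot.line_to([x,y,75],30);bot.pause(.2);print("free",fz()-f0)
bot.line_to([x,y,170],120);print(bot.read_state()["t"])
E
```

```text
f0 0.24489931875182064
72.3 -0.47; 71.6 -0.56; 70.9 -0.09; 70.2 0.09; 69.5 -0.59; 68.8 -0.3; 68.1 -0.44; 67.4 -0.49; 66.7 0.16; 66.0 -1.5; 65.3 -0.98; 64.6 -0.22; 63.9 -0.56; 63.2 -0.33; 62.5 0.2; 61.8 -0.17; 61.1 0.54; 60.4 -0.05; 59.7 -0.07; 59.0 0.08; 58.3 -0.76; 57.6 -0.06; 56.9 -0.67; 56.2 -1.25; 55.5 -0.42; 
hold 14.4417 [ 502.03267239 -131.00265826   55.5209354 ] -0.5301129762247991
-0.0918672316208248
free -0.25471804994803554
16.4833
```

No contact was felt even at z=55, so I either missed the block or the force readout misled me. I'll look from close by.

Run:
```python
from h import *
bot.line_to([502,-131,72],200);bot.pause(.1)
a=bot.camera("scene");cv2.imwrite("pics/s3.png",a[:,:,::-1])
s=bot.read_state();print(s["t"],s["tcp_pos"],s["finger_force"],pix("scene",s["tcp_pos"]),pix("scene",[502,-131,66]))
o=cv2.imread("pics/s2.png")
c=lambda i:cv2.resize(i[150:240,290:390],(400,360),interpolation=cv2.INTER_CUBIC)
cv2.imwrite("pics/c3.png",np.hstack([c(o),c(a[:,:,::-1])]))
```

```text
17.275 [ 503.05272696 -130.9562817    73.29034553] 0.0 [346.6118149  201.54965501] [346.74112987 204.13574469]
```

View pics/c3.png

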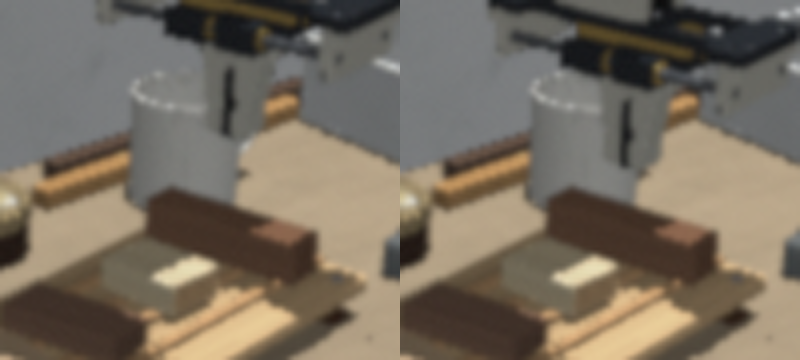

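At z=72 the visible fingertip is at about (349,193), but the reported TCP projects to (347,201). So the closed fingertips sit about 20 mm higher than the stated TCP. The lateral position is good, and the block hasn't moved. I'll continue the guarded descent lower.

Run:
```python
from h import *
x,y=502,-131
bot.line_to([x,y,56],50);bot.pause(.25)
def rd(n=3):
    v=[]
    for _ in range(n): v.append(fz());bot.pause(.03)
    return np.mean(v)
f0=rd(6);z=56;print(f0)
while z>38:
    z-=1;bot.line_to([x,y,z],20);f=rd()-f0
    print(z,round(f,2),end="; ")
    if f>1.8: break
ok=z>38
bot.pause(.35);s=bot.read_state();print("\nhold",s["t"],s["tcp_pos"],rd()-f0,s["finger_force"])
if ok:
    bot.line_to([x,y,z+8],30);bot.line_to([x,y,150],150)
else: cv2.imwrite("pics/s4.png",bot.camera("scene")[:,:,::-1])
print(bot.read_state()["t"])
```

```text
-0.13529550344173713
55 0.12; 54 0.12; 53 0.68; 52 0.42; 51 0.15; 50 0.42; 49 0.57; 48 0.51; 47 -0.34; 46 -0.24; 45 0.17; 44 0.49; 43 0.38; 42 0.41; 41 0.41; 40 0.33; 39 -0.29; 38 0.14; 
hold 24.8417 [ 502.00792457 -131.00752876   38.02311104] 0.6398890688381412 0.0
24.9917
```

Run:
```python
from h import *
i=cv2.imread("pics/s4.png")[150:240,290:390]
cv2.imwrite("pics/c4.png",cv2.resize(i,(640,576),interpolation=cv2.INTER_CUBIC))
print(pix("scene",[502,-131,38]),pix("scene",[502,-131,66]))
```

```text
[346.14797844 213.49018339] [346.74112987 204.13574469]
```

View pics/c4.png

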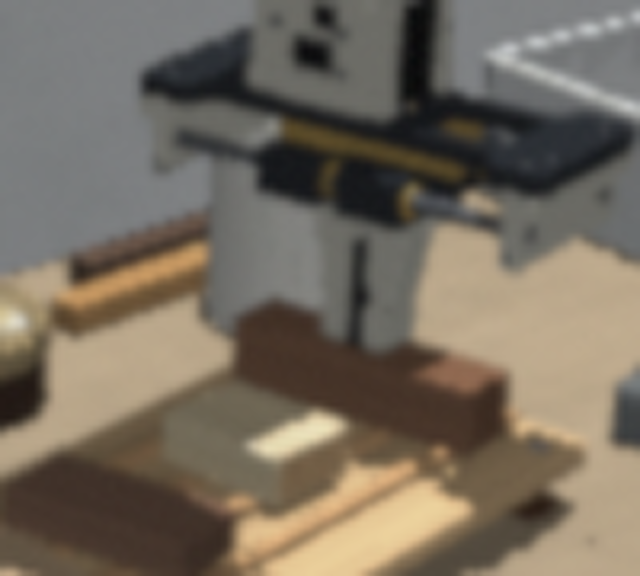

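The tip is seen at (349.5,204.7), over the middle of the block's top face, while the reported TCP projects to row 213. So there is an offset between the reported and the real tip. I'll locate the gripper body from the top view to separate a height offset from a sideways one.

Run:
```python
from h import *
b=bot.camera("top")[:,:,::-1];cv2.imwrite("pics/t4.png",b)
cv2.imwrite("pics/c5.png",cv2.resize(b[170:260,300:420],(800,600),interpolation=cv2.INTER_CUBIC))
s=bot.read_state();print(s["t"],s["tcp_pos"],s["eef_rot"],s["joint_pos"],down(192.6))
u=np.array([np.cos(np.radians(12.6)),np.sin(np.radians(12.6))])
for zb in(104,130,160):
  for e in(-96,96): print(zb,e,pix("top",[502+e*u[0],-131+e*u[1],zb]).round(1))
for z in(38,50,60,66,72): print(z,ray("scene",(349,204.5),z).round())
print("block top seen",ray("scene",(347.5,206),66).round())
```

```text
25.0417 [ 501.98593399 -130.99144657   38.01081113] [ 7.80425602e-01 -6.25248655e-01 -5.65956569e-06  2.91476130e-06] [ 1.23431125e-01  2.67251450e-01 -5.32205525e-01 -5.80239372e-06
 -7.71351424e-01  9.64691484e-02] [ 0.78043041 -0.62524266  0.          0.        ]
104 -96 [346.6 251.5]
104 96 [331.8 189.9]
130 -96 [347.8 251.2]
130 96 [332.7 188.6]
160 -96 [349.2 251. ]
160 96 [333.8 187.1]
38 [ 540. -179.   38.]
50 [ 522. -160.   50.]
60 [ 506. -144.   60.]
66 [ 497. -134.   66.]
72 [ 487. -124.   72.]
block top seen [ 492. -124.   66.]
```

View pics/c5.png

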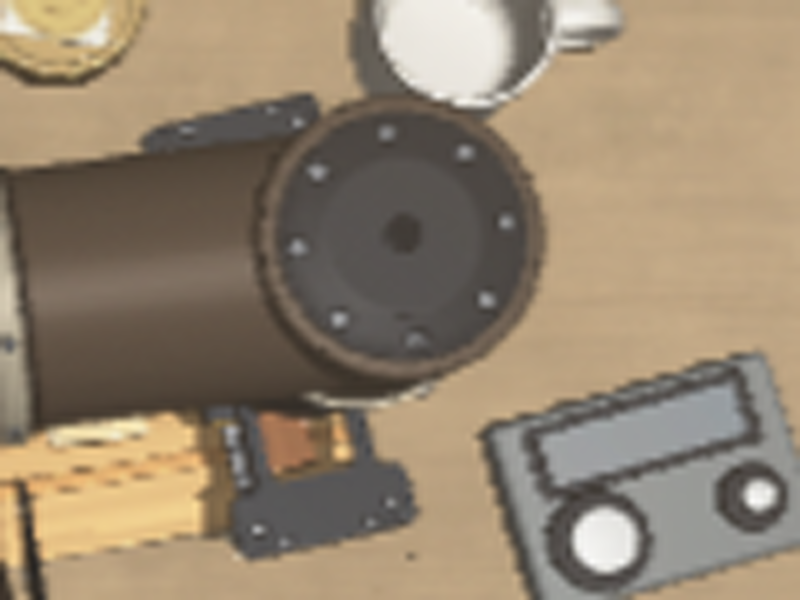

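The body's ends in the top view, (349.5,250) and (334.5,186), match the commanded xy. So the sideways position is right, and the tool really sits about 27–30 mm higher than reported. The gripper body shows about 60 mm above the tip, as it should, so this is an offset of the whole tool and not retracted fingers. Contact is due near a commanded z of 35, so I'll continue with the guard on.

Run:
```python
from h import *
x,y=502,-131
def rd(n=3):
    v=[]
    for _ in range(n): v.append(fz());bot.pause(.02)
    return np.mean(v)
f0=rd(5);z=38;print(f0)
while z>26:
    z-=1;bot.line_to([x,y,z],25);f=rd()-f0
    print(z,round(f,2),end="; ")
    if f>1.8: break
ok=f>1.8
if ok: bot.pause(.3)
s=bot.read_state();print("\nhold",s["t"],s["tcp_pos"],rd()-f0)
if ok: bot.line_to([x,y,z+6],40);bot.line_to([x,y,80],200)
else: cv2.imwrite("pics/s6.png",bot.camera("scene")[:,:,::-1])
print(bot.read_state()["t"],rd()-f0)
```

```text
0.08336783147816026
37 -0.02; 36 0.14; 35 1.68; 34 3.16; 
hold 26.625 [ 502.14712729 -131.01133686   34.0732374 ] 3.8186355718456824
27.325 -0.4097616279460736
```

Contact came at a commanded z of about 35.5, so the tool offset is about 30.5 mm. It held at 3.8 N and is now lifted clear. The big button's top should be at commanded z≈21.5 and fully down at ≈15.5.

Run:
```python
from h import *
x,y=412,-294
def rd(n=3):
    v=[]
    for _ in range(n): v.append(fz());bot.pause(.02)
    return np.mean(v)
p=[x,y,70];bot.move_ptp(p,best(p,15.6))
bot.line_to([x,y,27],80);bot.pause(.2);f0=rd(5);z=26.;print(bot.read_state()["t"],f0)
while z>13:
    z-=1;bot.line_to([x,y,z],30);f=rd()-f0
    print(z,round(f,2),end="; ")
    if f>7: break
bot.pause(.15);s=bot.read_state();print("\nhold",s["t"],s["tcp_pos"],rd()-f0)
bot.line_to([x,y,30],60);bot.line_to([x,y,90],200);bot.pause(.1)
a=bot.camera("top");b=bot.camera("scene");print(bot.read_state()["t"],rd()-f0)
cv2.imwrite("pics/end.png",np.hstack([cv2.resize(a[160:280,230:430],(400,240)),cv2.resize(b[150:290,230:430],(400,280))[:240]])[:,:,::-1])
```

```text
[(np.float64(2.7346779881042984), 15.6), (np.float64(0.4069146654854948), 195.6)]
29.1167 -0.048122693868482905
25.0 0.05; 24.0 0.21; 23.0 0.51; 22.0 -0.36; 21.0 1.79; 20.0 2.52; 19.0 2.5; 18.0 3.45; 17.0 3.86; 16.0 4.32; 15.0 10.94; 
hold 32.5667 [ 412.13915289 -294.07548328   15.58598486] 11.236211841021605
33.6667 -0.12683107828157292
```

View pics/end.png

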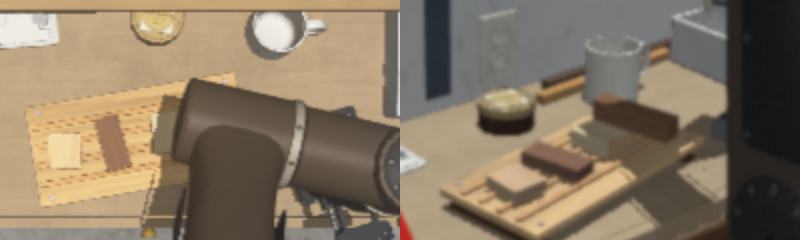

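The force curve follows the button's spring (1.8 to 4.3 N) and then its stop, so it went fully down and was released. The picture shows the blocks, mug and tin in place, with the long block at right panel (635,115).

```bash
python3 -c "
from plant import bot
print(bot.close_job())"
```

```text
the job is handed in; nothing more can be done
None
```

I rested the fingertips on the middle of the longest block at about 3.8 N and lifted clear, then pressed the larger timer button fully down and released it; the job was handed in at about 34 s, with no verdict returned, and the blocks, mug and tin I could see in the last picture looked unmoved.

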